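# Set the kiln controller to programme five and start it

## Task

Set the kiln controller to programme five: with a fingertip against the side of the selector's raised fin, push it round clockwise, click by click, until it rests in the fifth click position after OFF (the fin points at the fifth round pip, counting from the one next to the long OFF bar), then press the large START button fully down for a moment and let it come back up. Do not press START before the selector is set, do not press the small STOP button, and do not pinch the fin between the fingers. Leave the pottery and the modelling tool standing and lying where they are.

Things in the scene. Friction and masses are not known exactly. Their poses are not given: they have to be found in the camera images.
- console: kiln controller, a grey desk box with a flat aluminium top, 230 (x) by 340 (y) by 66 mm high, fixed to the table. Origin: centre of its underside. At yaw 0 its front (own -x side) faces the robot; own +y is its left. On its left half the selector (axis at own x 0, y +75 mm), on its right half two buttons (both at own y -105 mm)
- selector (a joint): selector angle in rad, growing clockwise seen from above. A sprung detent holds it at every 0.5236 rad (30 degrees): 0 = OFF (fin along the console's own +y), 0.524 = pip 1 ... 2.618 = pip 5, 3.142 = pip 6 (stops just beyond both ends). Starts at OFF, pip 1, 2 or 3. Past half-way it snaps into the next click; that takes up to about 3 N at the fin's outer end, more nearer the axis
- dial_axis (a point): point on the selector's upright axis at the top face of its black disc (100 mm across, 80 mm above the table); axes as the console's. On the panel round it, 65 mm from the axis and 3 mm high (below the disc's top): the long OFF bar towards the console's own +y, then six round 9 mm pips every 30 degrees clockwise (pip 3 towards own +x, pip 6 own -y)
- fin_mid (a point): point in the selector's fin, 38 mm from the axis, 12 mm above the disc (92 mm above the table); turns with it, own y outward along the fin. The fin is one upright grey blade, 10 mm thick, running radially from 6 to 48 mm from the axis, top 25 mm above the disc (105 mm above the table), thin black line on top; it points at the set position
- start (a joint): travel of the START button in m: 0 up, 0.006 fully down; sprung, about 1.5 N to begin, 5 N fully down; springs back up
- start_top (a point): centre of the top of the START button: a large round grey button, 38 mm across, in a black collar 54 mm across, near the console's front right corner; top 88 mm above the table when up, moves with the button
- stop (a joint): travel of the STOP button in m: 0 up, 0.006 fully down; leave alone
- stop_top (a point): centre of the top of the STOP button: a small round grey button, 20 mm across, in a black collar, 85 mm behind START (towards the console's own +x); top 88 mm above the table. Leave alone
- figure: small clay figure, 46 mm tall, 34 mm wide, standing on the console's front half; unglazed, loose, a bystander. Origin: centre of its underside
- pinch_pot: small round pinch pot, 44 mm wide, 30 mm high, standing on the console's rear half; unglazed, loose, a bystander. Origin: centre of its underside
- mug: handled mug, 84 mm wide, 95 mm high, on the table beside the console, left or right; unglazed, loose, a bystander. Origin: centre of its underside
- vase: round-bellied vase, 92 mm wide, 100 mm high, on the table left of the console; unglazed, loose, a bystander. Origin: centre of its underside
- bowl: bowl, 120 mm wide, 50 mm high, on the table right of the console; unglazed, loose, a bystander. Origin: centre of its underside
- cup: cup without handle, 68 mm wide, 75 mm high, on the table beside the console, left or right; unglazed, loose, a bystander. Origin: centre of its underside
- clay_tool: modelling spatula with wooden handle and flat steel blade, 180 mm long, lying flat on the table at the left front; loose, a bystander

How it is judged (in metres and radians):
On the way, in this order (a step that is already met when the one before it is completed fails the run):
1. the selector rests in the fifth click position (within 0.13 rad) (value of joint selector between 2.488 and 2.748 rad and velocity of joint selector between -0.2 and 0.2 rad/s and value of joint start below 0.002 m), for 0.3 s.
2. START is pressed fully down (at least 4.5 of 6 mm) with the selector set (value of joint selector between 2.488 and 2.748 rad and value of joint start above 0.0045 m), for 0.05 s.
At the end, for the whole second after the job is handed in: The selector rests at pip 5 (2.618 rad within 0.13 rad), START has been pressed and is up again (under 1.5 mm of travel), STOP is up, no bystander stands more than 20 mm from its start or has been tipped (value of joint selector between 2.488 and 2.748 rad and value of joint each of start, stop below 0.0015 m and not (distance of any of figure, pinch_pot, mug, vase, bowl, cup, clay_tool from where it was at the start of the episode above 0.02 m or angle between any of figure, pinch_pot, mug, vase, bowl, cup's own z axis and vertical above 0.5 rad)); the robot touches nothing.
It fails at once if START pressed while the selector is not at position five (not (value of joint selector between 2.488 and 2.748 rad) and value of joint start above 0.003 m).
It fails at once if STOP pressed (value of joint stop above 0.002 m).
It fails at once if the fin held between the two fingers (gripper centred over the fin and down around it, in contact) (x of the grasp point in the frame of fin_mid between -0.009 and 0.009 m and y of the grasp point in the frame of fin_mid between -0.042 and 0.02 m and z of the grasp point in the frame of fin_mid below 0.026 m and contact force between the fingers and selector_c1 above 0.5 N).
It fails at once if a bystander moved by more than 20 mm, lifted or tipped (distance of any of figure, pinch_pot, mug, vase, bowl, cup, clay_tool from where it was at the start of the episode above 0.02 m or angle between any of figure, pinch_pot, mug, vase, bowl, cup's own z axis and vertical above 0.5 rad).
It also fails if it takes over 58 s, if anything falls off the work surface, if the arm or the gripper's body presses on something with over 40 N, if the wrist force passes 120 N, or if a joint passes its speed limit or range.

## Robot

A 6-joint arm with a two-finger parallel gripper is mounted at the origin on the work surface. World frame = base frame: x ahead of the robot, y to its left, z up, the work surface at z = 0. Lengths are in mm, angles in rad, forces in N, time in s.
With the tool pointing down it reaches from about 400 to 925 mm from the base axis. Payload 12.5 kg.
Tool frame: the origin (TCP) lies at the very end of the fingers, on their centre line; the grasp point (between the pads) lies 19 mm behind it (env.grasp_offset is the distance from the TCP to the grasp point, in mm); z points along the fingers, y is the direction in which the jaws open and shut (so a half turn about z gives the same grasp; the last joint's range is limited). The gripper opens to 95 mm and grips with 3 to 60 N. Pads are 20 mm wide; open, the fingers measure 119 mm over their backs; the gripper's body (75 mm by 180 mm) begins 59 mm behind the grasp point.
Start: joints at [1.23, 0.491, 1.559, -0, 1.092, -0.106], TCP at [145.387, 607.873, 214.661] pointing down, gripper open.
Joint ranges: [-3.1, 3.1], [-0.84, 2.19], [0.05, 2.79], [-1.13, 4.28], [0.06, 2.93], [-2.69, 2.69]. Speed limits (rad/s): [2.22, 2.22, 2.79, 3.14, 3.14, 3.14].

## Interface

Orientations are given as [roll, pitch, yaw] about the fixed x, y, z axes, in that order (R = Rz(yaw) Ry(pitch) Rx(roll)).
In Python, from cell import env gives the robot as it stands. The module is installed in compiled form; this text tells all that it offers.
- The arm moves only by the shell command python3 -m pendant 'ROWS'. ROWS is JSON, one flat list of numbers, 5 for each row, row after row: the shift along the tool's x, y, z as a fraction of full scale, then the turn about the tool's z as a fraction of full scale, then the gripper's target within -1 to 1 (shut at 1, half-way at 0, fully open at -1). In form: [x, y, z, turn, grip, x, y, z, turn, grip, ...]. A call has 1 to 10 rows; each row shifts and turns the commanded pose from where the row before left it, along the tool's axes as they then stand; what a row does not reach is not made up. Full scale, the value 1, is 0.4 m for a shift and 180 degrees for a turn. A row lasts 1/8 s, in which the tool goes at most 62.5 mm and 10.7 degrees, less where a joint would pass 70% of its speed; a pose out of reach is approached as far as the arm can. A call with a number of a shift or a turn outside -1 to 1 is refused whole. A call with a gripper value outside its range is refused whole. The fingers move at their own pace and stop on an object; the grip force is fixed at half the most. Time passes only in rows, so rows that do not move let the fingers close. It gives the time, the measured TCP pose, the force and the opening at its end, in the units of the state.
- env.state(): the state, without advancing time (a new reading comes with each control period).
- env.read_camera(name): name is "scene" or "top" or "wrist"; returns the picture (420x560x3 uint8, red, green, blue); there is no depth.
- env.camera_model(name): a dict with "fx", "fy", "cx", "cy" (pixels), "view" (4x4, takes a point from world to camera coordinates); the wrist camera has in their place "tool_from_camera" (4x4, takes a point from camera to tool coordinates, whose origin is the TCP and whose axes are the flange's). Camera axes: x right, y down, z forward; pixel columns grow to the right and rows downward; lengths in mm; the calibration is good to about 2 mm. A picture is of the moment at which its call begins: read the wrist's pose just before it. camera_model takes no time and is no camera call.
- env.job_done(): hands the job in, once; it reports no verdict.
Trained networks look in the newest picture that a camera, given by its name, has taken for a name from the list of things; names that differ only in an ending like _2 or _b are one class to them, and where a whole thing is asked for, a point or a joint stands for the part that bears it (a point fixed in the world has none). Each returns a list of dicts, best first, with "confidence" (0 to 1); they miss things now and then, are a little off and sometimes report something else, mostly with a low value. They report only what shows in the picture. A call takes as long as a camera call.
- env.masks_of(thing, camera): "region" (420x560 bool, what is visible of it).
- env.landmark_of(thing, camera): "xyz" ([x, y, z] in mm, in world coordinates, good to about 4 mm: a listed point, or the origin of a listed thing).
The state is a dict: "t": time; "joints": joint angles; "qvel": joint speeds; "tau": joint torques, N m; "eef_pos": TCP position; "tcp_rot": TCP orientation; "ft_force": force on the tool from outside, world axes, zero at the start; "moment": the same for the moment, N m; "opening": opening from 0.0 (shut) to 1.0 (fully open).
Only numpy, scipy, OpenCV 4.12 (cv2) and the standard library are available. Lean on these libraries where they do the work, as an engineer would, in place of code of your own. Each camera call takes 0.05 s, during which the arm holds its last target.

## Working session

There is one attempt and no reset: what is moved stays moved. The work goes in short steps, Python scripts to look and compute and a shell command to move; the robot and the scene stay as the last step left them, time stands still between calls to the robot, and variables do not carry over. Pictures are saved under pics/ and viewed, and the job is handed in when it is done.

```bash
mkdir -p pics; python3 - <<'E'
from cell import env
import cv2
for c in ["scene","top"]:
    im=env.read_camera(c); cv2.imwrite(f"pics/{c}0.png",cv2.cvtColor(im,cv2.COLOR_RGB2BGR))
    for n in ["console","dial_axis","fin_mid","start_top","stop_top","figure","pinch_pot","mug","vase","bowl","cup","clay_tool"]:
        r=env.landmark_of(n,c)
        print(c,n,[( [round(v) for v in d["xyz"]],round(d["confidence"],2)) for d in r[:2]])
s=env.state();print({k:s[k] for k in("t","eef_pos","tcp_rot","ft_force","opening")})
E
```

```text
scene console [([574, -8, 1], 0.84)]
scene dial_axis [([589, 65, 81], 0.59)]
scene fin_mid [([624, 73, 89], 0.88)]
scene start_top [([506, -104, 90], 0.65), ([620, 78, 92], 0.5)]
scene stop_top [([591, -122, 87], 0.6)]
scene figure [([481, -1, 64], 0.52)]
scene pinch_pot [([646, -66, 64], 0.5), ([623, 77, 91], 0.47)]
scene mug [([455, 430, -4], 0.79)]
scene vase [([639, 383, 1], 0.85)]
scene bowl [([657, -432, 2], 0.92), ([620, 76, 91], 0.18)]
scene cup [([457, -401, 1], 0.95), ([658, -431, -1], 0.66)]
scene clay_tool [([292, 443, 0], 0.93), ([661, -430, -1], 0.61)]
top console []
top dial_axis [([586, 64, 77], 0.68)]
top fin_mid [([622, 78, 94], 0.77)]
top start_top [([509, -102, 87], 0.66), ([590, -122, 91], 0.41)]
top stop_top [([641, 385, 0], 0.48), ([588, -124, 89], 0.4)]
top figure [([480, 0, 64], 0.52)]
top pinch_pot [([649, -67, 65], 0.48)]
top mug []
top vase [([645, 382, 1], 0.79)]
top bowl [([657, -434, -2], 0.94)]
top cup [([456, -399, 0], 0.72)]
top clay_tool [([290, 438, 2], 0.69)]
{'t': 1.3, 'eef_pos': array([145.4025538 , 607.88608833, 214.67753584]), 'tcp_rot': array([3.14142330e+00, 3.29718924e-05, 2.90682836e+00]), 'ft_force': array([-0.04657403, -0.11299444,  0.11840994]), 'opening': 0.9998098076179126}
```

View pics/top0.png

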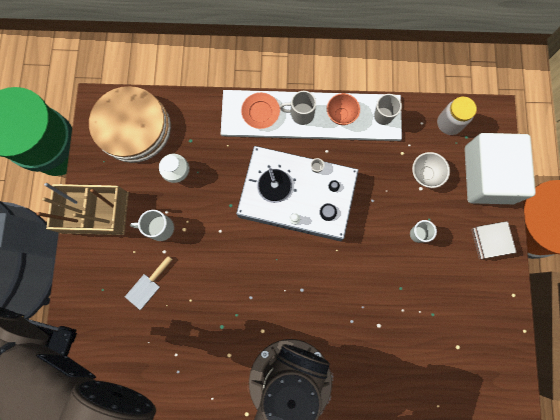

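View pics/scene0.png

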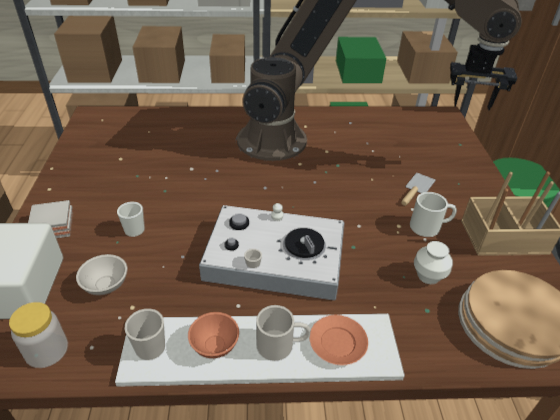

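The top view shows the dial at about (274,185) with the fin pointing up and to the left, START at (328,211) and STOP at (334,186). The landmarks agree with that: console yaw ≈ -0.23 and fin direction ≈ 0.30 rad, so the selector is at about pip 2. Next I move over the dial for a closer look.

```bash
python3 -m pendant '[-0.116,-0.089,-0.012,0,1,-0.116,-0.089,-0.012,0,1,-0.116,-0.089,-0.012,0,1,-0.116,-0.089,-0.012,0,1,-0.116,-0.089,-0.012,0,1,-0.116,-0.089,-0.012,0,1,-0.116,-0.089,-0.012,0,1,-0.116,-0.089,-0.012,0,1,-0.116,-0.089,-0.012,0,1,-0.116,-0.089,-0.012,0,1]'
```

```text
t: 2.55
eef_pos: [514.9, 152.0, 263.0]
tcp_rot: [3.141, 0.0, 2.907]
ft_force: [0.1, 0.1, 0.9]
opening: 0.027
```

```bash
python3 -m pendant '[0,0,0,0.055,1,0,0,0,0.055,1,0,0,0,0.055,1,0,0,0,0.055,1,0,0,0,0.055,1,0,0,0,0.055,1,0,0,0,0,1]'
cat > h.py <<'E'
from cell import env
import numpy as np, cv2
from scipy.spatial.transform import Rotation as R
def T(s):
    M=np.eye(4); M[:3,:3]=R.from_euler('xyz',s["tcp_rot"]).as_matrix(); M[:3,3]=s["eef_pos"]; return M
def wristshot(name):
    s=env.state(); im=env.read_camera("wrist"); cv2.imwrite(f"pics/{name}.png",cv2.cvtColor(im,cv2.COLOR_RGB2BGR))
    return im,T(s)@np.array(env.camera_model("wrist")["tool_from_camera"])
def ray(m,W,u,v,z):
    d=W[:3,:3]@np.array([(u-m["cx"])/m["fx"],(v-m["cy"])/m["fy"],1]); o=W[:3,3]
    return o+d*(z-o[2])/d[2]
def totool(dx,dy,yaw):
    # world shift -> tool fraction
    return (np.cos(yaw)*dx+np.sin(yaw)*dy)/400,(np.sin(yaw)*dx-np.cos(yaw)*dy)/400
def lm(cams,names):
    for c in cams:
        for n in names:
            print(c,n,[([round(float(v),1) for v in d["xyz"]],round(d["confidence"],2)) for d in env.landmark_of(n,c)[:2]])
E
python3 - <<'E'
from h import *
s=env.state();print(s["t"],s["eef_pos"],s["tcp_rot"],s["joints"])
im,W=wristshot("w1"); print(W.round(1))
lm(["wrist"],["dial_axis","fin_mid","start_top","stop_top"])
E
```

```text
t: 3.42
eef_pos: [513.8, 153.7, 262.7]
tcp_rot: [3.141, -0.0, 1.871]
ft_force: [-0.3, -0.3, 0.3]
opening: 0.005
3.425 [513.84714772 153.69499586 262.6855512 ] [ 3.14141233e+00 -5.90926362e-05  1.87122821e+00] [ 1.67413686e-01  3.15963869e-01  1.71144991e+00  9.19092854e-05
  1.11400798e+00 -1.33058721e-01]
[[ 1.000e+00  3.000e-01  1.000e-01  4.905e+02]
 [ 3.000e-01 -9.000e-01 -3.000e-01  2.315e+02]
 [ 0.000e+00  3.000e-01 -1.000e+00  4.345e+02]
 [ 0.000e+00  0.000e+00  0.000e+00  1.000e+00]]
wrist dial_axis [([585.4, 62.0, 77.8], 0.64)]
wrist fin_mid [([623.7, 78.8, 95.2], 0.64)]
wrist start_top []
wrist stop_top []
```

View pics/w1.png

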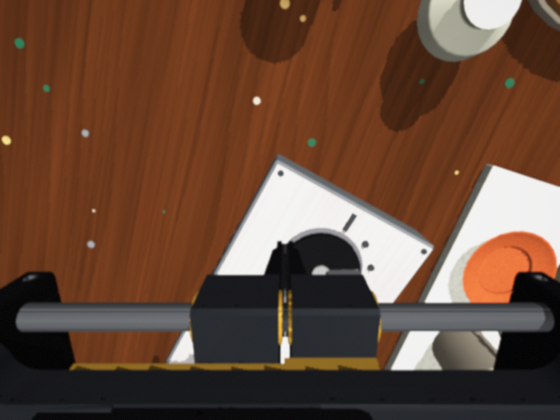

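```bash
python3 - <<'E'
from h import *
im=cv2.imread("pics/top0.png")
cv2.imwrite("pics/topc.png",cv2.resize(im[140:245,230:365],None,fx=5.5,fy=5.5,interpolation=cv2.INTER_CUBIC))
m=env.camera_model("top"); V=np.array(m["view"]); print(m["fx"],m["cx"],m["cy"],V.round(2))
E
```

```text
436.63359679054366 291.8387557106886 209.5629425962476 [[ 2.00000e-02 -1.00000e+00  1.00000e-02 -7.57000e+00]
 [-9.80000e-01 -3.00000e-02 -2.00000e-01  5.16870e+02]
 [ 2.00000e-01 -1.00000e-02 -9.80000e-01  1.30975e+03]
 [ 0.00000e+00  0.00000e+00  0.00000e+00  1.00000e+00]]
```

View pics/topc.png

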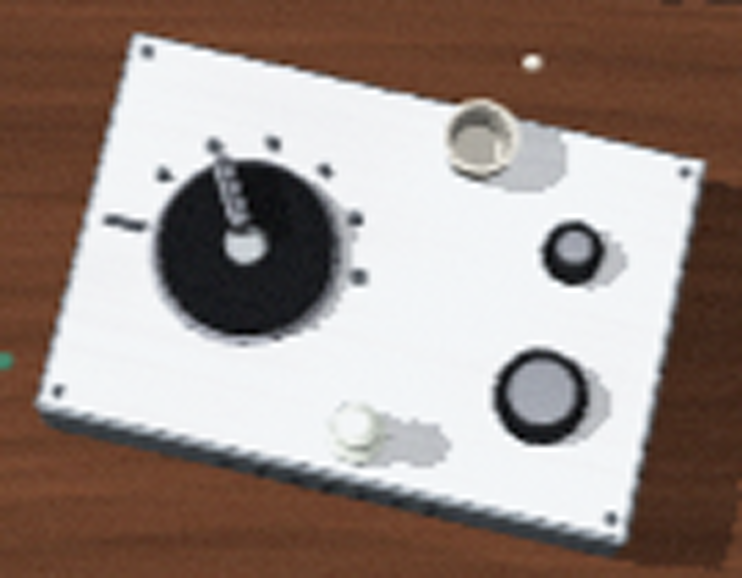

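The crop shows the fin pointing at the second pip, (214,146) in the crop, so three clicks remain. Next I refine positions from pixels.

```bash
python3 - <<'E'
from h import *
m=env.camera_model("top"); W=np.linalg.inv(np.array(m["view"]))
P={"disc":(248,248,80),"start":(541,394,88),"stop":(575,246,88),"pip6":(358,277,69),"pip1":(165,175,69),"pip2":(214,146,69),"pip3":(274,144,69),"pip4":(325,170,69),"pip5":(356,218,69),"TL":(137,36,66),"TR":(704,162,66),"BL":(40,405,66),"BR":(622,540,66)}
for k,(u,v,z) in P.items():
    print(k,ray(m,W,230+(u+.5)/5.5-.5,140+(v+.5)/5.5-.5,z).round(1))
E
```

```text
disc [588.   60.9  80. ]
start [ 507.4 -103.5   88. ]
stop [ 592.2 -121.8   88. ]
pip6 [575.7  -1.3  69. ]
pip1 [632.4 109.9  69. ]
pip2 [650.3  82.6  69. ]
pip3 [652.5  48.5  69. ]
pip4 [637.9  19.   69. ]
pip5 [610.1   0.7  69. ]
TL [716.  129.5  66. ]
TR [ 649.7 -197.8   66. ]
BL [497.9 174.6  66. ]
BR [ 430.5 -151.2   66. ]
```

Axis ≈ (588.7, 62.2) and console yaw ≈ -0.204, with corners, pips and disc consistent. I now approach the ccw side of the fin and descend.

```bash
python3 -m pendant '[-0.0675,0.0667,0,-0.003,1,-0.0675,0.0667,0,-0.003,1,-0.0675,0.0667,0,0,1,0,0,0,0,1,0,0,0.12,0,1,0,0,0.12,0,1,0,0,0.10,0,1,0,0,0,0,1]'; python3 - <<'E'
from h import *
im=env.read_camera("scene")
cv2.imwrite("pics/s2.png",cv2.resize(cv2.cvtColor(im,cv2.COLOR_RGB2BGR)[190:310,190:360],None,fx=4.5,fy=4.5,interpolation=cv2.INTER_CUBIC))
print(env.state()["joints"])
E
```

```text
t: 4.68
eef_pos: [612.8, 101.2, 124.5]
tcp_rot: [-3.137, -0.002, 1.89]
ft_force: [0.0, 0.4, 0.4]
opening: 0.003
[ 5.72792408e-02  5.82852440e-01  1.65464428e+00  1.75927110e-04
  9.05671643e-01 -2.61925841e-01]
```

View pics/s2.png

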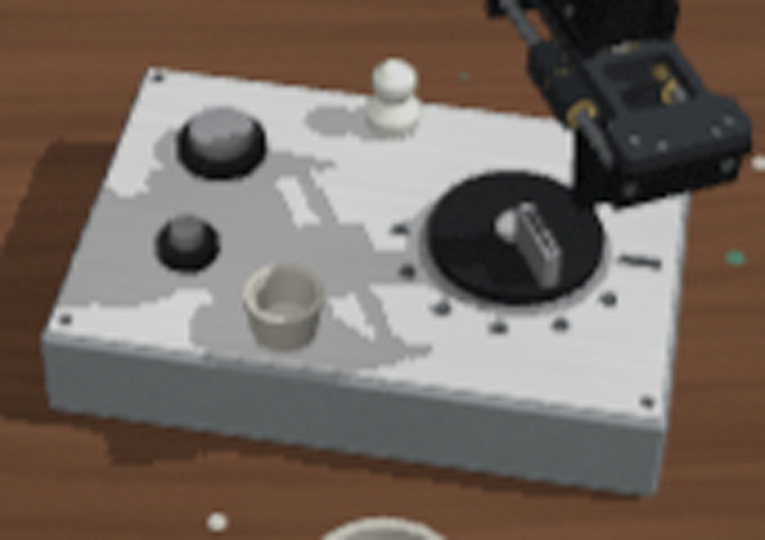

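```bash
python3 -m pendant '[0,0,0.045,0,1,0,0,0.045,0,1,0,0,0,0,1,0,0,0,0,1]'; python3 -m pendant '[-0.010,0,0,0,1,-0.010,0,0,0,1,-0.010,0,0,0,1,0,0,0,0,1,0,0,0,0,1]'
```

```text
t: 5.22
eef_pos: [614.9, 100.9, 90.9]
tcp_rot: [3.141, -0.0, 1.889]
ft_force: [0.3, 0.7, 0.4]
opening: 0.006
t: 5.85
eef_pos: [618.3, 90.7, 91.0]
tcp_rot: [3.141, -0.002, 1.889]
ft_force: [-2.4, 10.2, 2.4]
opening: 0.008
```

```bash
python3 -m pendant '[-0.008,0.003,0,0.0278,1,-0.008,0.003,0,0.0278,1,0,0,0,0,1]'; python3 - <<'E'
from h import *
im=env.read_camera("scene")
cv2.imwrite("pics/s3.png",cv2.resize(cv2.cvtColor(im,cv2.COLOR_RGB2BGR)[190:310,190:360],None,fx=4.5,fy=4.5,interpolation=cv2.INTER_CUBIC))
print(env.state()["ft_force"],env.state()["moment"])
E
```

```text
t: 6.22
eef_pos: [622.6, 84.0, 90.8]
tcp_rot: [3.141, 0.0, 1.715]
ft_force: [0.7, 0.1, 0.1]
opening: 0.001
[-0.29652982 -0.0993562   0.08801376] [-0.08491421  0.05617784 -0.02433645]
```

View pics/s3.png

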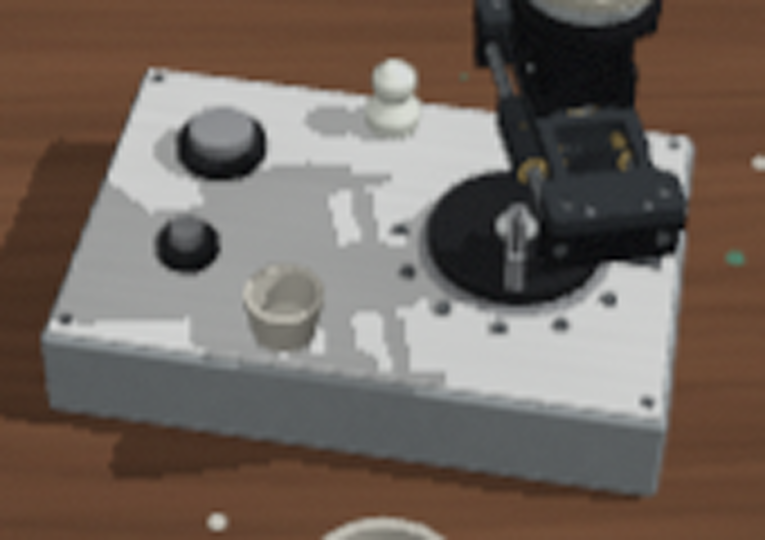

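The fin snapped to pip 3 and points at (500,325). I carry on for one more click.

```bash
python3 -m pendant '[-0.008,0.0032,0,0.0278,1,-0.008,0.0032,0,0.0278,1,-0.008,0.0032,0,0.0278,1,-0.008,0.0032,0,0.0278,1,-0.008,0.0032,0,0.0278,1,-0.008,0.0032,0,0.0278,1,0,0,0,0,1]'; python3 - <<'E'
from h import *
im=env.read_camera("scene")
cv2.imwrite("pics/s4.png",cv2.resize(cv2.cvtColor(im,cv2.COLOR_RGB2BGR)[190:310,190:360],None,fx=4.5,fy=4.5,interpolation=cv2.INTER_CUBIC))
s=env.state()
th=s["tcp_rot"][2]-np.pi/2; p=s["eef_pos"][:2]-[588.7,62.2]; print(th, p@[np.cos(th),np.sin(th)], p@[-np.sin(th),np.cos(th)])
E
```

```text
t: 7.15
eef_pos: [628.7, 64.0, 90.6]
tcp_rot: [3.142, 0.0, 1.192]
ft_force: [-0.5, 0.8, -0.1]
opening: 0.005
-0.37812652324682694 36.50031125273445 16.459167392504845
```

View pics/s4.png

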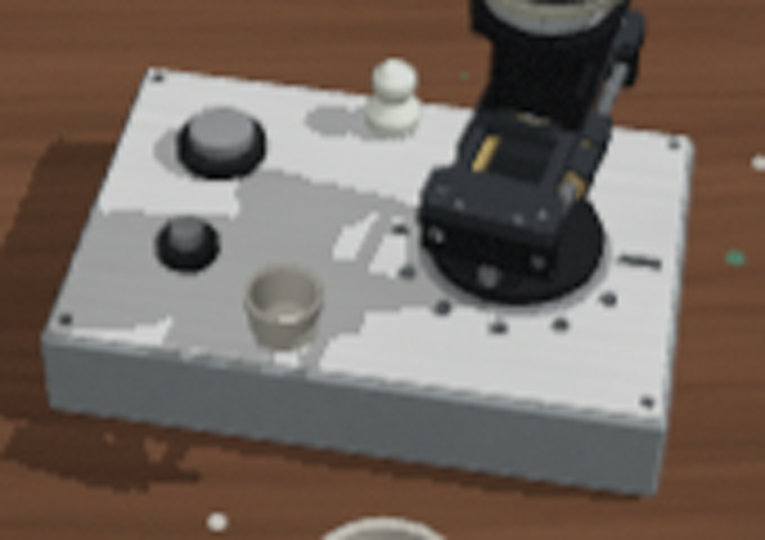

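Force is back to about 0, the same geometry as after the previous snap. The fin is hidden by the gripper, so I repeat this for the last click and then lift off to look.

```bash
python3 -m pendant '[-0.008,0.0032,0,0.0278,1,-0.008,0.0032,0,0.0278,1,-0.008,0.0032,0,0.0278,1,-0.008,0.0032,0,0.0278,1,-0.008,0.0032,0,0.0278,1,-0.008,0.0032,0,0.0278,1,0,0,0,0,1]'; python3 - <<'E'
from h import *
s=env.state()
th=s["tcp_rot"][2]-np.pi/2; p=s["eef_pos"][:2]-[588.7,62.2]; print(th, p@[np.cos(th),np.sin(th)], p@[-np.sin(th),np.cos(th)])
E
```

```text
t: 8.07
eef_pos: [624.2, 44.3, 90.6]
tcp_rot: [3.142, 0.0, 0.669]
ft_force: [-0.6, -0.2, -0.2]
opening: 0.005
-0.9022119807967282 36.05898175939146 16.715652650989778
```

```bash
python3 -m pendant '[0.03,0,0,0,1,0,0,-0.13,0,1,0,0,-0.13,0,1,0.1,0.1,-0.13,0,1,0.1,0.1,0,0,1,0,0,0,0,1]'; python3 - <<'E'
from h import *
for c in ("scene","top"):
    im=cv2.cvtColor(env.read_camera(c),cv2.COLOR_RGB2BGR)
    im=im[190:310,190:360] if c=="scene" else im[140:245,230:365]
    cv2.imwrite(f"pics/{c}5.png",cv2.resize(im,None,fx=4.5,fy=4.5,interpolation=cv2.INTER_CUBIC))
lm(["scene","top"],["fin_mid","start_top"])
E
```

```text
t: 8.82
eef_pos: [738.0, 39.3, 235.6]
tcp_rot: [3.141, -0.0, 0.668]
ft_force: [-0.6, 0.4, -0.5]
opening: 0.004
scene fin_mid [([602.4, 31.5, 89.5], 0.71)]
scene start_top [([507.0, -104.4, 88.5], 0.56), ([575.6, -8.8, -0.0], 0.4)]
top fin_mid []
top start_top [([507.8, -100.1, 88.5], 0.46)]
```

View pics/scene5.png

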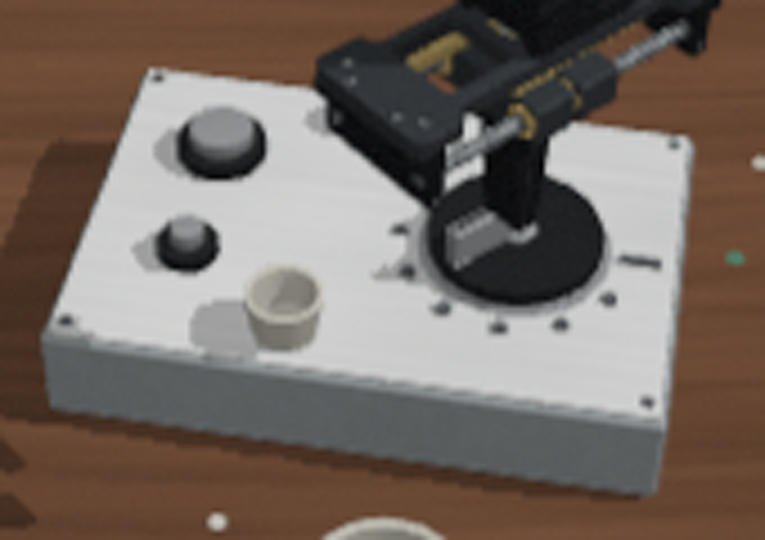

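View pics/top5.png

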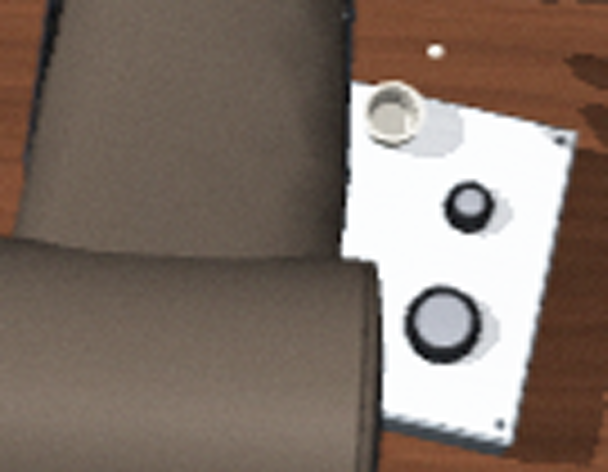

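The fin points at pip 5: its direction is about -1.15 rad, against -1.25 expected for pip 5 and -0.73 for pip 4. In the scene crop its end lines up with the pip at (407,270). Now I go over START.

```bash
python3 -m pendant '[-0.135,-0.0154,0,0,1,-0.135,-0.0154,0,0,1,-0.135,-0.0154,0,0,1,-0.135,-0.0154,0,0,1,-0.134,-0.0154,0,0,1,0,0,0.1,0,1,0,0,0.1,0,1,0,0,0,0,1,0,0,0,0,1]'; python3 - <<'E'
from h import *
s=env.state(); print(totool(507.3-s["eef_pos"][0],-103.5-s["eef_pos"][1],s["tcp_rot"][2]),s["eef_pos"])
E
```

```text
t: 10.25
eef_pos: [505.0, -102.7, 158.3]
tcp_rot: [3.14, -0.001, 0.667]
ft_force: [0.9, 0.3, 0.4]
opening: 0.007
(np.float64(0.0032478861575619684), np.float64(0.005095496147629208)) [ 505.018723   -102.70135708  158.34149541]
```

```bash
python3 -m pendant '[0.003,0.005,0.05,0,1,0,0,0.05,0,1,0,0,0.045,0,1,0,0,0,0,1,0,0,0,0,1]'; python3 - <<'E'
from h import *
im=cv2.cvtColor(env.read_camera("scene"),cv2.COLOR_RGB2BGR)[190:310,190:360]
cv2.imwrite("pics/scene6.png",cv2.resize(im,None,fx=4.5,fy=4.5,interpolation=cv2.INTER_CUBIC))
lm(["scene"],["fin_mid"])
E
```

```text
t: 10.88
eef_pos: [507.4, -103.6, 100.3]
tcp_rot: [3.14, -0.001, 0.666]
ft_force: [-0.2, -0.5, 0.3]
opening: 0.006
scene fin_mid [([605.5, 32.0, 91.0], 0.71)]
```

View pics/scene6.png

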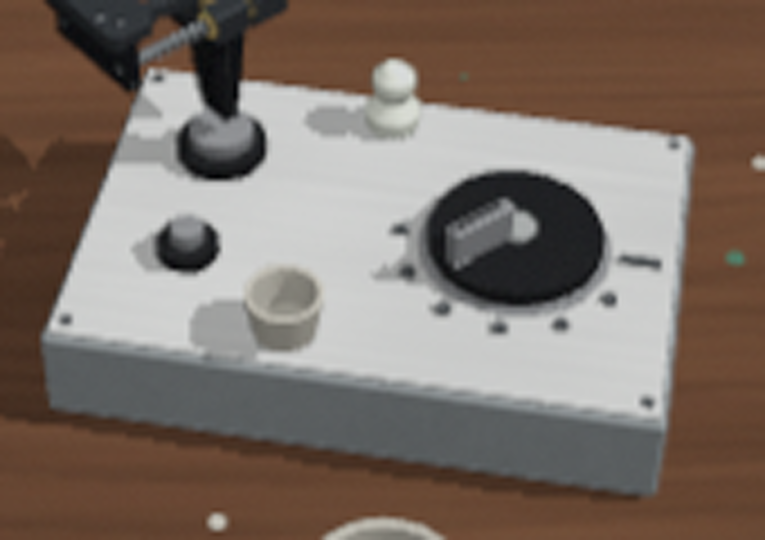

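The network's fin angle drifts a little, so I project the fin-top outline for pips 4, 5 and 6 into this picture to be certain before pressing.

```bash
python3 - <<'E'
from h import *
m=env.camera_model("scene"); V=np.array(m["view"])
im=cv2.imread("pics/scene6.png")
def px(p):
    c=V@np.append(p,1); return (m["fx"]*c[0]/c[2]+m["cx"]-190+.5)*4.5,(m["fy"]*c[1]/c[2]+m["cy"]-190+.5)*4.5
for k,col in((4,(0,0,255)),(5,(0,255,0)),(6,(255,0,0))):
    a=-.204+np.pi/2-k*np.pi/6
    q=[px([588.7+r*np.cos(a),62.2+r*np.sin(a),105]) for r in(6,48)]
    cv2.line(im,*[tuple(int(v) for v in t) for t in q],col,1); print(k,np.round(q))
    t=px([588.7+65*np.cos(a),62.2+65*np.sin(a),69]); cv2.circle(im,tuple(int(v) for v in t),9,col,1)
cv2.imwrite("pics/scene6o.png",im)
E
```

```text
4 [[510. 203.]
 [463. 244.]]
5 [[507. 200.]
 [436. 218.]]
6 [[506. 196.]
 [431. 186.]]
```

View pics/scene6o.png

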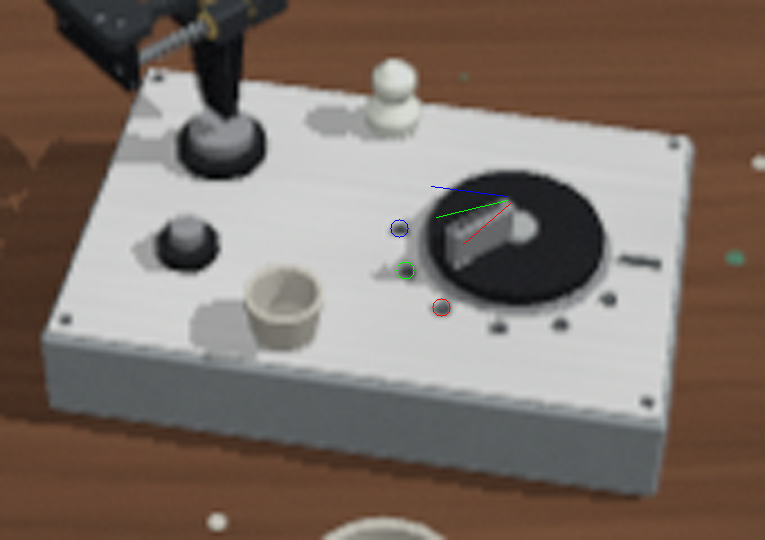

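The fin lies between the pip 4 and pip 5 lines, so I don't press yet. I need to measure the angle properly.

```bash
python3 - <<'E'
from h import *
m=env.camera_model("scene"); V=np.array(m["view"])
def shot(n):
    im=cv2.cvtColor(env.read_camera("scene"),cv2.COLOR_RGB2BGR)
    u0,v0=275,220; c=cv2.resize(im[v0:v0+50,u0:u0+60],None,fx=12,fy=12,interpolation=cv2.INTER_CUBIC)
    def px(p):
        q=V@np.append(p,1); return (int((m["fx"]*q[0]/q[2]+m["cx"]-u0+.5)*12),int((m["fy"]*q[1]/q[2]+m["cy"]-v0+.5)*12))
    for deg in(120,135,150,165):
        a=-.204+np.pi/2-np.radians(deg); d=np.array([np.cos(a),np.sin(a)]); nn=np.array([-d[1],d[0]])
        poly=[px([*(np.array([588.7,62.2])+d*r+nn*w),105]) for r,w in((6,5),(48,5),(48,-5),(6,-5))]
        cc=c.copy(); cv2.polylines(cc,[np.array(poly)],True,(0,255,0),1)
        base=[px([*(np.array([588.7,62.2])+d*r+nn*w),80]) for r,w in((6,5),(48,5),(48,-5),(6,-5))]
        cv2.polylines(cc,[np.array(base)],True,(0,0,255),1)
        cv2.putText(cc,str(deg),(10,30),0,1,(255,255,255),2); yield cc
L=list(shot("x")); g=np.vstack([np.hstack(L[:2]),np.hstack(L[2:])]); cv2.imwrite("pics/g7.png",cv2.resize(g,(720,600)))
lm(["scene"],["fin_mid","dial_axis","fin_mid"])
E
```

```text
scene fin_mid [([608.8, 33.4, 88.7], 0.62)]
scene dial_axis [([638.1, 383.9, -1.6], 0.27)]
scene fin_mid [([608.8, 33.4, 88.7], 0.62)]
```

View pics/g7.png

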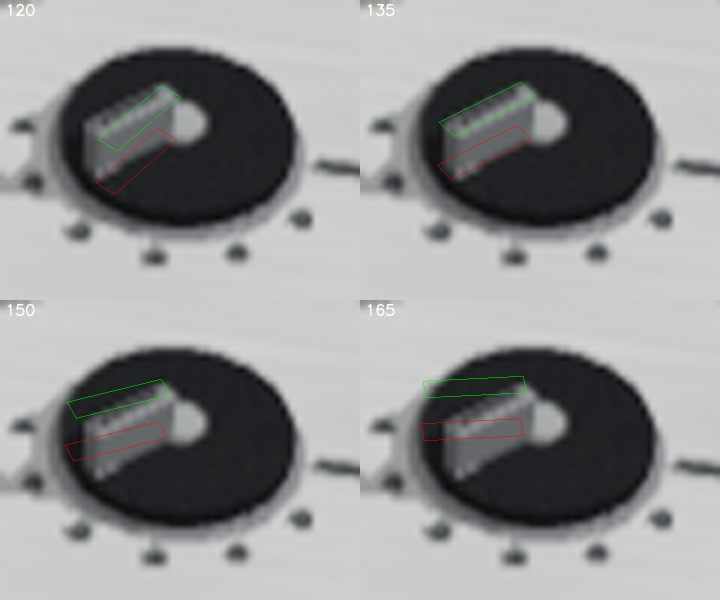

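```bash
python3 - <<'E'
from h import *
m=env.camera_model("scene"); V=np.array(m["view"])
out=[]
def ov(f,deg,ax=(588.7,62.2)):
    im=cv2.imread(f)
    def px(p):
        q=V@np.append(p,1); return (int((m["fx"]*q[0]/q[2]+m["cx"]-190+.5)*4.5),int((m["fy"]*q[1]/q[2]+m["cy"]-190+.5)*4.5))
    a=-.204+np.pi/2-np.radians(deg); d=np.array([np.cos(a),np.sin(a)]); nn=np.array([-d[1],d[0]])
    for z,col in((105,(0,255,0)),(80,(0,0,255))):
        cv2.polylines(im,[np.array([px([*(np.array(ax)+d*r+nn*w),z]) for r,w in((6,5),(48,5),(48,-5),(6,-5))])],True,col,1)
    t=np.linspace(0,6.28,60); cv2.polylines(im,[np.array([px([ax[0]+50*np.cos(b),ax[1]+50*np.sin(b),80]) for b in t])],True,(0,255,255),1)
    c=cv2.resize(im[160:330,390:630],(360,255)); cv2.putText(c,f"{f[5:-4]} {deg}",(5,20),0,.6,(0,0,255),2); return c
g=np.vstack([np.hstack([ov("pics/s2.png",60),ov("pics/s3.png",90)]),np.hstack([ov("pics/scene6.png",130),ov("pics/scene6.png",140)])])
cv2.imwrite("pics/g8.png",g)
E
```

```text
(no output)
```

View pics/g8.png

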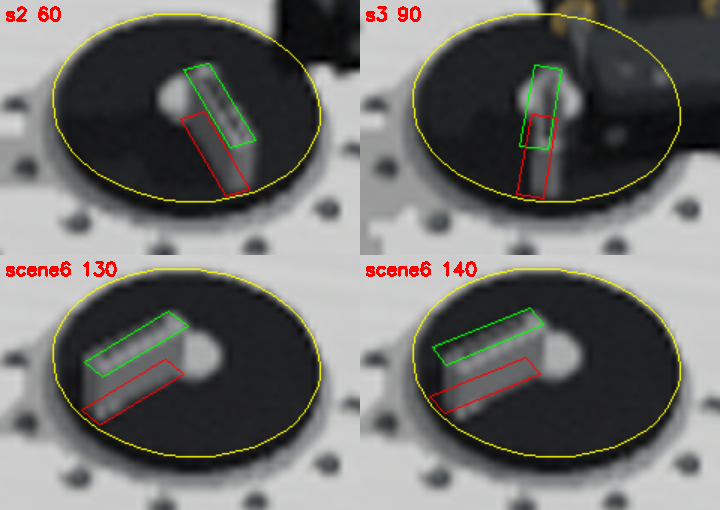

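The overlay method checks out: the disc outline fits and s2 fits at 60°. It puts the fin at ~130–135°, balanced near half-way between pips 4 and 5. I did not push far enough for the last snap, so I go back and push a bit more.

```bash
python3 -m pendant '[0,0,-0.07,0,1,0,0,-0.07,0,1,0.1208,-0.0276,0,0,1,0.1208,-0.0276,0,0,1,0.1208,-0.0276,0,0,1,0.1208,-0.0276,0,0,1,0,0,0,0,1,0,0,0,0,1]'; python3 - <<'E'
from h import *
s=env.state(); print(totool(632.1-s["eef_pos"][0],50.6-s["eef_pos"][1],s["tcp_rot"][2]))
lm(["scene"],["fin_mid"])
im=env.read_camera("scene")
cv2.imwrite("pics/scene9.png",cv2.resize(cv2.cvtColor(im,cv2.COLOR_RGB2BGR)[190:310,190:360],None,fx=4.5,fy=4.5,interpolation=cv2.INTER_CUBIC))
E
```

```text
t: 12.18
eef_pos: [630.9, 50.5, 154.7]
tcp_rot: [-3.141, 0.001, 0.667]
ft_force: [-0.2, 0.1, -0.3]
opening: 0.007
(np.float64(0.002513119255192435), np.float64(0.001752819228981077))
scene fin_mid [([608.8, 33.4, 88.7], 0.62)]
```

View pics/scene9.png

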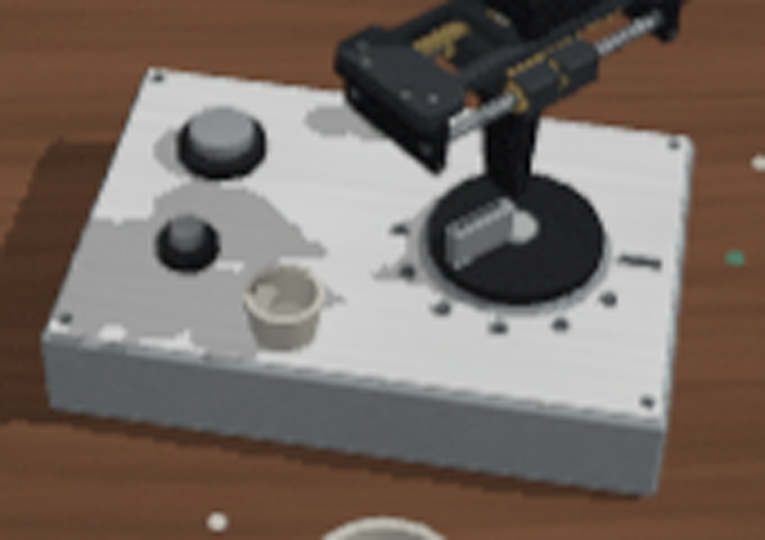

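```bash
python3 -m pendant '[0.0025,0.0018,0.08,0,1,0,0,0.08,0,1,0,0,0,0,1,0,0,0,0,1]'; python3 - <<'E'
from h import *
s=env.state(); A=np.array([588.7,62.2])
th=s["tcp_rot"][2]-np.pi/2; p=s["eef_pos"][:2]-A; print(th, p@[np.cos(th),np.sin(th)], p@[-np.sin(th),np.cos(th)],s["ft_force"])
# targets: fin deg -> tcp with offset 15.5, r 37, from present yaw
for deg in (132,140,147):
    a=-.204+np.pi/2-np.radians(deg); t=A+37*np.array([np.cos(a),np.sin(a)])+15.5*np.array([-np.sin(a),np.cos(a)])
    d=t-s["eef_pos"][:2]; print(deg,t.round(1),np.round(totool(*d,s["tcp_rot"][2]),4),"turn",round((th-a)/np.pi,4))
E
```

```text
t: 12.78
eef_pos: [633.0, 50.2, 92.2]
tcp_rot: [3.141, -0.001, 0.665]
ft_force: [0.4, 0.4, 0.3]
opening: 0.003
-0.9053196847961578 36.83504925582164 27.42060026863735 [0.39761417 0.37868956 0.31740925]
132 [623.1  41.6] [-0.0328  0.0016] turn 0.0101
140 [619.9  37. ] [-0.0461  0.0057] turn 0.0545
147 [616.6  33.4] [-0.0582  0.0077] turn 0.0934
```

```bash
python3 -m pendant '[-0.012,0.0005,0,0.01,1,-0.012,0.0005,0,0,1,-0.009,0.0005,0,0,1,-0.0082,0.003,0,0.0278,1,-0.0082,0.003,0,0.0278,1,-0.0082,0.003,0,0.0278,1,0,0,0,0,1]'; python3 - <<'E'
from h import *
s=env.state(); A=np.array([588.7,62.2])
th=s["tcp_rot"][2]-np.pi/2; p=s["eef_pos"][:2]-A; print(th, p@[np.cos(th),np.sin(th)], p@[-np.sin(th),np.cos(th)],s["ft_force"], "fin deg if aligned",np.degrees(-.204+np.pi/2-th))
E
```

```text
t: 13.65
eef_pos: [615.8, 33.9, 91.1]
tcp_rot: [-3.142, -0.0, 0.373]
ft_force: [0.1, -0.7, -0.2]
opening: 0.004
-1.1975955409545316 36.21358253415181 14.953074991022955 [ 0.07436048 -0.7264931  -0.19120781] fin deg if aligned 146.9288310397126
```

```bash
python3 -m pendant '[0.03,0,0,0,1,0,0,-0.13,0,1,0,0,-0.13,0,1,-0.1,0,-0.05,0,1,-0.14,-0.05,0,0,1,-0.14,-0.05,0,0,1,-0.14,-0.05,0,0,1,0,0,0,0,1]'; cat > ov.py <<'E'
from h import *
import sys
m=env.camera_model("scene"); V=np.array(m["view"]); ax=(588.7,62.2)
base=cv2.resize(cv2.cvtColor(env.read_camera("scene"),cv2.COLOR_RGB2BGR)[190:310,190:360],None,fx=4.5,fy=4.5,interpolation=cv2.INTER_CUBIC)
def px(p):
    q=V@np.append(p,1); return (int((m["fx"]*q[0]/q[2]+m["cx"]-190+.5)*4.5),int((m["fy"]*q[1]/q[2]+m["cy"]-190+.5)*4.5))
def ov(deg):
    im=base.copy(); a=-.204+np.pi/2-np.radians(deg); d=np.array([np.cos(a),np.sin(a)]); nn=np.array([-d[1],d[0]])
    for z,col in((105,(0,255,0)),(80,(0,0,255))):
        cv2.polylines(im,[np.array([px([*(np.array(ax)+d*r+nn*w),z]) for r,w in((6,5),(48,5),(48,-5),(6,-5))])],True,col,1)
    c=cv2.resize(im[160:330,390:630],(360,255)); cv2.putText(c,str(deg),(5,20),0,.6,(0,0,255),2); return c
D=[float(v) for v in sys.argv[2:6]]
cv2.imwrite(sys.argv[1],np.vstack([np.hstack([ov(D[0]),ov(D[1])]),np.hstack([ov(D[2]),ov(D[3])])]))
lm(["scene"],["fin_mid"])
E
python3 ov.py pics/g10.png 135 143 150 157
```

```text
t: 14.65
eef_pos: [409.0, 18.9, 215.5]
tcp_rot: [-3.141, 0.0, 0.374]
ft_force: [1.2, 0.5, 1.2]
opening: 0.005
scene fin_mid [([597.3, 28.5, 87.6], 0.81)]
```

View pics/g10.png

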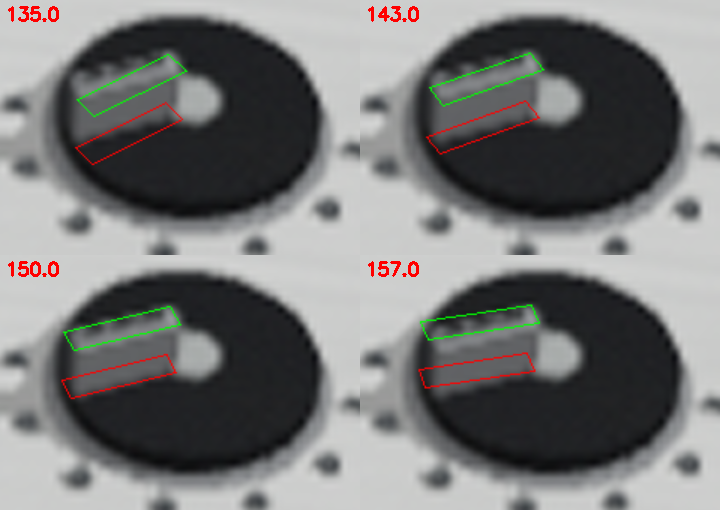

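The fin now matches the 150° overlay (pip 5) in the scene view. I go over START and check with the top camera too.

```bash
python3 -m pendant '[0.0293,0.0937,0,0,1,0.0293,0.0937,0,0,1,0.0293,0.0937,0,0,1,0.0293,0.0937,0,0,1,0,0,0.07,0,1,0,0,0.07,0,1,0,0,0.07,0,1,0,0,0,0,1]'; python3 - <<'E'
from h import *
im=cv2.cvtColor(env.read_camera("top"),cv2.COLOR_RGB2BGR)
m=env.camera_model("top"); V=np.array(m["view"]); u0,v0=255,165; f=9
def px(p):
    q=V@np.append(p,1); return (int((m["fx"]*q[0]/q[2]+m["cx"]-u0+.5)*f),int((m["fy"]*q[1]/q[2]+m["cy"]-v0+.5)*f))
b=cv2.resize(im[v0:v0+40,u0:u0+40],None,fx=f,fy=f,interpolation=cv2.INTER_CUBIC); L=[b]
for deg in(140,150,160):
    c=b.copy(); a=-.204+np.pi/2-np.radians(deg); d=np.array([np.cos(a),np.sin(a)]); nn=np.array([-d[1],d[0]])
    cv2.polylines(c,[np.array([px([*(np.array((588.7,62.2))+d*r+nn*w),105]) for r,w in((6,5),(48,5),(48,-5),(6,-5))])],True,(0,255,0),1); cv2.putText(c,str(deg),(5,20),0,.6,(0,0,255),2); L.append(c)
cv2.imwrite("pics/t11.png",cv2.resize(np.vstack([np.hstack(L[:2]),np.hstack(L[2:])]),(600,600)))
lm(["top","scene"],["fin_mid"])
s=env.state(); print(totool(507.3-s["eef_pos"][0],-103.5-s["eef_pos"][1],s["tcp_rot"][2]),s["eef_pos"])
E
```

```text
t: 15.75
eef_pos: [510.3, -104.0, 129.1]
tcp_rot: [-3.139, 0.003, 0.373]
ft_force: [-0.1, 0.7, 0.5]
opening: 0.004
top fin_mid [([597.4, 29.4, 94.7], 0.97)]
scene fin_mid [([597.3, 28.5, 87.6], 0.81)]
(np.float64(-0.00767906253826226), np.float64(-0.004808649028450862)) [ 510.86150134 -104.17103304  131.66065457]
```

View pics/t11.png

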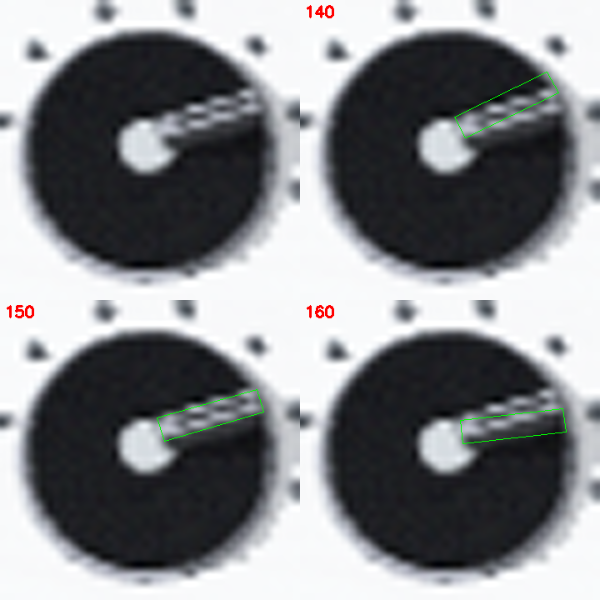

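The top view fits 150° (pip 5) exactly. Now I centre on START and press.

```bash
python3 -m pendant '[0,0,0.04,0,1,0,0,0.03,0,1,0,0,0,0,1,0,0,0,0,1]'; python3 - <<'E'
from h import *
s=env.state(); print(totool(507.3-s["eef_pos"][0],-103.5-s["eef_pos"][1],s["tcp_rot"][2]),s["eef_pos"])
E
```

```text
t: 16.4
eef_pos: [510.1, -104.1, 103.4]
tcp_rot: [3.141, -0.001, 0.373]
ft_force: [-0.1, 0.5, 0.1]
opening: 0.002
(np.float64(-0.0060103701383252914), np.float64(-0.0038944221222395135)) [ 510.10645097 -104.07480834  103.41702438]
```

```bash
python3 -m pendant '[-0.006,-0.004,0.02,0,1,0,0,0.015,0,1,0,0,0.01,0,1,0,0,0,0,1,0,0,0,0,1]'
```

```text
t: 17.02
eef_pos: [506.7, -103.3, 85.0]
tcp_rot: [-3.141, 0.0, 0.373]
ft_force: [-2.9, 0.6, 2.9]
opening: 0.005
```

```bash
python3 -m pendant '[0,0,0.008,0,1,0,0,0.006,0,1,0,0,0,0,1,0,0,0,0,1]'
```

```text
t: 17.52
eef_pos: [507.0, -103.4, 81.7]
tcp_rot: [3.14, -0.001, 0.373]
ft_force: [-11.2, 3.0, 37.9]
opening: 0.006
```

Bottomed out (z 81.7, 38 N). I release and retreat.

```bash
python3 -m pendant '[0,0,-0.03,0,1,0,0,-0.1,0,1,0,0,-0.13,0,1,0,0,-0.1,0,1,-0.1,0.05,0,0,1,-0.1,0.05,0,0,1,0,0,0,0,1,0,0,0,0,1]'; python3 ov.py pics/g12.png 143 150 157 165; python3 - <<'E'
from h import *
for c in("top","scene"):
    cv2.imwrite(f"pics/{c}12.png",cv2.cvtColor(env.read_camera(c),cv2.COLOR_RGB2BGR))
lm(["top","scene"],["fin_mid","start_top","stop_top","figure","pinch_pot","mug","vase","bowl","cup","clay_tool"])
E
```

```text
t: 18.52
eef_pos: [447.5, -169.8, 223.3]
tcp_rot: [3.141, -0.001, 0.372]
ft_force: [-0.9, -0.3, -0.1]
opening: 0.005
scene fin_mid [([598.7, 28.4, 89.0], 0.97)]
top fin_mid [([597.8, 29.8, 92.8], 0.95)]
top start_top [([599.3, 28.1, 93.2], 0.74), ([509.3, -102.1, 89.6], 0.61)]
top stop_top [([590.6, -121.4, 88.7], 0.51)]
top figure [([478.5, -1.1, 65.3], 0.65), ([507.2, -105.3, 87.0], 0.45)]
top pinch_pot [([649.5, -66.5, 67.3], 0.67)]
top mug [([458.5, 422.6, -2.6], 0.64)]
top vase [([641.3, 383.6, 3.0], 0.59)]
top bowl [([657.0, -432.8, -1.9], 0.82)]
top cup [([456.3, -401.7, 1.9], 0.75)]
top clay_tool [([290.1, 435.8, 0.3], 0.78)]
scene fin_mid [([597.4, 27.8, 88.8], 0.59)]
scene start_top [([508.4, -104.8, 87.9], 0.69)]
scene stop_top [([590.8, -122.4, 85.3], 0.43)]
scene figure [([479.8, 0.9, 64.6], 0.46)]
scene pinch_pot [([653.3, -64.6, 64.9], 0.75)]
scene mug [([454.9, 427.2, -7.1], 0.8)]
scene vase [([636.6, 382.2, -1.8], 0.75), ([596.1, 25.8, 90.0], 0.73)]
scene bowl [([660.6, -433.3, -0.8], 0.93)]
scene cup [([459.4, -401.0, 2.0], 0.88)]
scene clay_tool [([290.3, 442.7, 2.3], 0.73), ([584.6, 68.0, 79.9], 0.73)]
```

View pics/scene12.png

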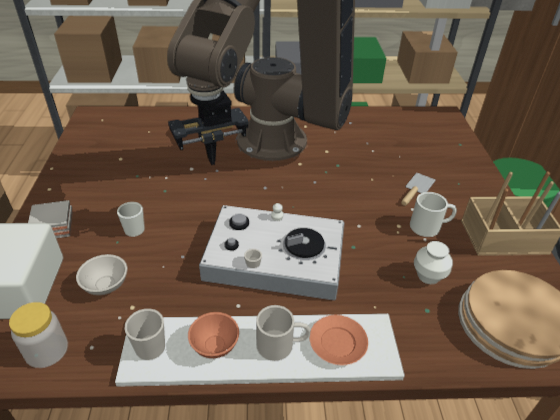

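View pics/g12.png

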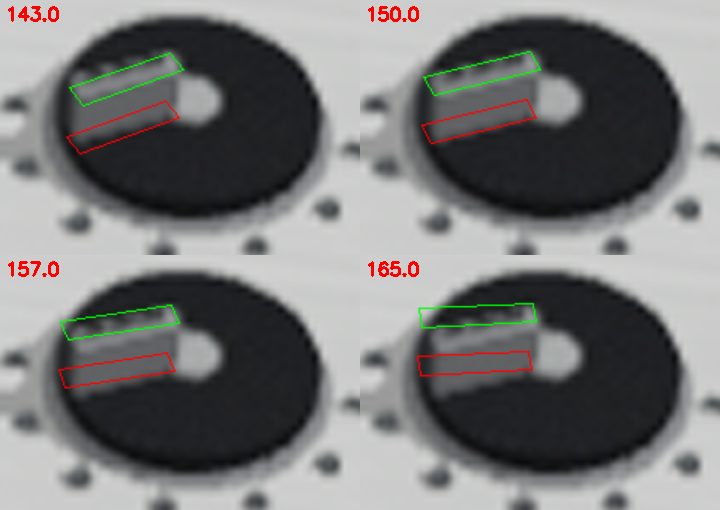

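The fin still matches 150°, START and STOP are up, the bystanders have not moved, and the arm is clear. I hand in the job.

```bash
python3 -c "
from cell import env
print(env.job_done())"
```

```text
the job is handed in; nothing more can be done
None
```

I set the selector to programme five, pressed START fully down and let it come back up, then handed the job in at about 18.8 s. The interface gives no verdict, so the result rests on my own checks.

- **Selector:** It started at pip 2, and I pushed it clockwise with the closed fingertips against one side of the fin. My first push for the last click was too short and left the fin balanced between pips 4 and 5. The first check I made from the network readings had wrongly passed it as pip 5. Drawing the fin's expected outline onto the picture showed the error before I pressed START, and a second push clicked it in.
- **Last check of the fin:** Before the press, the top view fitted pip 5 (150°) exactly. After it, the scene view also fitted about 150°, and the network positions put it within a few degrees (about 151–154°).
- **START:** I pressed it until it bottomed out, with the fingertip at z 81.7 mm and about 38 N at the wrist. The networks then put its top at about 88–90 mm, so it is back up.
- **Everything else:** STOP is up by the network reading (85–89 mm, normal 88 mm). Every bystander reads within about 8 mm of its start, which is about the scatter of the readings, and all of them are upright in the picture. The arm was clear of everything when I handed in.

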